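# Run a locked plate carriage home under the reading head

### The job

With your fingertips only, press the lock button on the plate carriage and keep it down while you slide the carriage along its rail, fully home against the rubber bumpers under the reading head. With the carriage home, pause a moment with the button still down, then lift straight off so that the button springs up again. Nothing needs gripping: lift nothing, do not touch the well plate that rides on the carriage, and leave the tube, the vial and the beaker where they stand.

Things in the scene. Friction and masses are not known exactly. Their poses are not given: they have to be found in the camera images.
- button_top (a point): Centre of the top of the lock button: a black ribbed rectangular push button, 40 mm across the rail by 34 mm along it, at the carriage's tail, at rest 48 mm above the worktop and 8 mm proud of the grey housing at its sides. y points along the rail toward the reading head (the way to slide), z up. A grey wall ahead of it (138 mm wide, top at 54 mm) has its near face 28 mm (+y) from this point.
- carriage_front (a point): Middle of the front face of the carriage, which meets the bumpers; 29 mm above the worktop, 125 mm ahead (+y) of the button's centre. Axes as for the button. The carriage is an aluminium plate 138 mm wide and 155 mm long on a slotted rail, on a base plate 190 by 400 mm fixed to the worktop.
- stop_face (a point): Middle of the end stop, the plane of two rubber bumpers under the fixed bridge of the reading head; 29 mm above the worktop. Axes as for the button. Carriage_front lies 100 to 185 mm behind it (-y) at the start, 0 when home. The bridge is 184 mm wide and 83 mm high; its white head box (110 mm wide, 61 to 83 mm above the worktop) reaches 55 mm back from here over the carriage.
- lock_button (a joint): Button travel in m: 0 up, 0.006 fully down. It starts to move at about 1.5 N and is fully down at about 5.5 N. Up, or pressed less than 3.5 mm, its dog locks the carriage into teeth under the rail (12 mm apart, 1.5 mm play) and it cannot be pushed along; fully down, the carriage slides freely; let go, the button springs up.
- carriage (a joint): Carriage travel along the rail in m, grows toward the reading head. With the button down it slides with about 2 N, so a fingertip pressing the button with 8 to 15 N drags it along; the fingertip may also push on the grey wall.
- plate: Clear 96-well plate, 128 by 86 by 14 mm, lying loose in the shallow nest of the carriage between the grey wall and the front lip; origin at the centre of its underside, 33 mm above the worktop. Not to be touched.
- tube: Bystander: upright screw-cap tube, 34 mm wide, 95 mm high, beside the stage; origin at the centre of its underside.
- vial: Bystander: small upright vial, 23 mm wide, 52 mm high; origin at the centre of its underside.
- small_beaker: Bystander: clear beaker, 71 mm wide, 93 mm high; origin at the centre of its underside.

How it is judged:
On the way, in this order (a step that is already met when the one before it is completed fails the run):
1. the button is held down with the carriage still short of the stop (value of joint lock_button above 0.004 m and y of carriage_front in the frame of stop_face below -0.03 m), for 0.1 s.
2. the carriage is home against the bumpers with the button still down (value of joint lock_button above 0.004 m and y of carriage_front in the frame of stop_face above -0.004 m), for 0.2 s.
At the end, for the whole second after the job is handed in: The carriage front is within 4 mm of the bumpers, at rest, the button is up again (under 1.5 mm of travel), the plate lies in its nest, and tube, vial and beaker are within 15 mm of where they stood (y of carriage_front in the frame of stop_face above -0.004 m and value of joint lock_button below 0.0015 m and velocity of joint carriage between -0.005 and 0.005 m/s and z of plate in the frame of carriage_front between -0.001 and 0.009 m and y of plate in the frame of carriage_front between -0.051 and -0.041 m and distance of each of tube, vial, small_beaker from where it was at the start of the episode below 0.015 m); the robot touches nothing.
It fails at once if the button is let up while the carriage is between its start and the stop, or the carriage is forced against its lock (value of joint lock_button below 0.0015 m and distance of carriage_front from where it was at the start of the episode above 0.006 m and y of carriage_front in the frame of stop_face below -0.004 m).
It fails at once if the plate is touched by the fingers (contact force between the fingers and plate above 0.5 N).
It fails at once if the plate is lifted out of its nest (z of plate in the frame of carriage_front above 0.012 m).
It fails at once if the tube, the vial or the beaker is knocked, moved or lifted (distance of any of tube, vial, small_beaker from where it was at the start of the episode above 0.015 m).
It also fails if it takes over 42 s, if anything falls off the work surface, if the arm or the gripper's body presses on something with over 40 N, if the wrist force passes 120 N, or if a joint passes its speed limit or range.

### The arm

A 6-joint arm with a two-finger parallel gripper is mounted at the origin on a cart in front of the work surface, level with it; the furniture and walls round the work are solid. World frame = base frame: x ahead of the robot, y to its left, z up, the work surface at z = 0. Lengths are in m, angles in rad, forces in N, time in s.
With the tool pointing down it reaches from about 0.375 to 0.9 m from the base axis. Payload 3.1 kg.
Tool frame: the origin (TCP) lies midway between the tips of the shut fingers; the grasp point (between the pads) lies 19 mm behind it (bot.tcp_to_grasp is the distance from the TCP to the grasp point, in m); z points along the fingers, y is the line along which they close (so a half turn about z gives the same grasp; the last joint's range is limited). The gripper opens to 87 mm and grips with 3 to 60 N. Pads are 19 mm wide; open, the fingers measure 117 mm over their backs; the gripper's body (75 mm by 190 mm) begins 51 mm behind the grasp point.
Start: joints at [-1.355, 0.527, 1.433, -0, 1.181, -0.178], TCP at [0.24, -0.577, 0.223] pointing down, gripper open.
Joint ranges: [-3.08, 3.08], [-0.75, 2.2], [0.22, 2.44], [-1.43, 4.57], [0, 2.65], [-2.85, 2.85]. Speed limits (rad/s): [2.79, 2.79, 3.14, 3.14, 3.14, 3.14].

### API

Orientations are given as a unit quaternion [x, y, z, w].
In Python, from rig import status, optics, bot, models gives the robot as it stands. The module is installed in compiled form; this text tells all that it offers.
- The arm moves only by the tool step_arm, never from a script. Its argument "targets" is a list of rows, each a list of 3 entries, a list of its own where there are three numbers: the shift along the tool's x, y, z in mm, then the turn, a rotation vector about the tool's x, y, z in rad, then the opening, from 0 (shut) to 1 (fully open). In form: [[[tx, ty, tz], [wx, wy, wz], hand], ...]. A call has 1 to 5 rows; each row shifts and turns the commanded pose from where the row before left it, along the tool's axes as they then stand; what a row does not reach is not made up. A row lasts 1/10 s, in which the tool goes at most 50 mm and 8.59 degrees, less where a joint would pass 70% of its speed; a pose out of reach is approached as far as the arm can. A call with a gripper value outside its range is refused whole. The fingers move at their own pace and stop on an object; "force" is the grip in N (left out, the last holds). Time passes only in rows, so rows that do not move let the fingers close. It gives the time, the measured TCP pose, the force, the opening and the grip force at its end, in the units of the state.
- status.read_state(): the state, without advancing time (a new reading comes with each control period).
- optics.snapshot(name): name is "side" or "top" or "wrist"; returns a dict with "frame" (420x560x3 uint8, blue, green, red), "intrinsics" (3x3 intrinsics, pixels), "pose" (4x4, takes a point from camera to world coordinates). Camera axes: x right, y down, z forward; pixel columns grow to the right and rows downward; lengths in m; the calibration is good to about 2 mm. A picture is of the moment at which its call begins. There is no depth.
- bot.finish_job(): hands the job in; it is judged then, once.
Trained networks look in a picture, given as the dict that the camera call returned (one of the last four; its "shot" number tells which), for a name from the list of things; names that differ only in an ending like _2 or _b are one class to them, and where a whole thing is asked for, a point or a joint stands for the part that bears it (a point fixed in the world has none). Each returns a list of dicts, best first, with "confidence" (0 to 1); they miss things now and then, are a little off and sometimes report something else, mostly with a low value. They report only what shows in the picture. A call takes as long as a camera call.
- models.recognise(target, picture): "rect" ([centre column, centre row, width, height] in pixels, round what is visible of it).
The state is a dict: "time": time; "q": joint angles; "joint_vel": joint speeds; "effort": joint torques, N m; "position": TCP position; "eef_rot": TCP orientation; "wrist_force": force on the tool from outside, world axes, zero at the start; "ft_torque": the same for the moment, N m; "gripper_width": finger opening in m; "grasp_force": force on a finger pad.
Only numpy, scipy, OpenCV 4.12 (cv2) and the standard library are available. Lean on these libraries where they do the work, as an engineer would, in place of code of your own. Each camera call takes 0.05 s, during which the arm holds its last target. There are 200 camera calls.

## Working session

There is one attempt and no reset: what is moved stays moved. The work goes in short steps, Python scripts to look and compute and a tool call to move; the robot and the scene stay as the last step left them, time stands still between calls to the robot, and variables do not carry over. Pictures are saved under pics/ and viewed, at most 10 in all, crops included, and the job is handed in when it is done.

Besides the shell and the picture viewer there is one more tool, called after "Call:" as name([rows], argument=value, ...), one row to a line, values as JSON. step_arm: Moves the arm, as the interface text tells. Its arguments: {"type":"object","properties":{"targets":{"type":"array"},"force":{"type":"number"}},"required":["targets"]}

```bash
mkdir -p pics; cat > h.py <<'E'
import numpy as np,cv2
from rig import status,optics,bot,models
def ray(p,u,v):
    K=np.array(p["intrinsics"]);T=np.array(p["pose"])
    d=T[:3,:3]@np.linalg.solve(K,[u,v,1.]);return T[:3,3],d
def at(p,u,v,z):
    o,d=ray(p,u,v);return o+d*(z-o[2])/d[2]
def proj(p,X):
    T=np.array(p["pose"]);c=T[:3,:3].T@(np.array(X)-T[:3,3]);c=np.array(p["intrinsics"])@c;return c[:2]/c[2]
E
python3 - <<'E'
from h import *
s=status.read_state();print(s["time"],s["position"],s["eef_rot"],s["wrist_force"])
for n in("top","side"):
    p=optics.snapshot(n);cv2.imwrite(f"pics/{n}0.png",p["frame"]);print(n,np.array(p["pose"])[:3,3].round(3))
    for t,z in(("button_top",.048),("carriage_front",.029),("plate",.04),("tube",.09),("vial",.05),("small_beaker",.09)):
        for r in models.recognise(t,p)[:2]:
            print(t,np.round(r["rect"],1),round(r["confidence"],2),at(p,*r["rect"][:2],z).round(3))
E
```

```text
0.0 [ 0.24026181 -0.57618585  0.22158163] [ 9.80579970e-01  1.96116809e-01 -2.25754488e-05 -1.05758811e-03] [ 0.23695787  0.31414665 -0.62883521]
top [ 0.361 -0.048  1.119]
button_top [266.2 211.1  17.2  17.1] 0.73 [ 0.538 -0.066  0.048]
carriage_front [244.2 215.9  75.1  69.4] 0.85 [ 0.53  -0.017  0.029]
plate [229.6 217.4  49.6  60.7] 0.56 [0.524 0.015 0.04 ]
tube [387.8 211.5  23.8  17.8] 0.87 [ 0.534 -0.328  0.09 ]
small_beaker [387.2 162.4  43.5  36.8] 0.77 [ 0.644 -0.33   0.09 ]
side [ 0.425 -0.962  0.428]
button_top [279.1 214.9  17.6  12.4] 0.61 [ 0.535 -0.085  0.048]
carriage_front [276.1 215.   70.   26. ] 0.57 [ 0.533 -0.04   0.029]
plate [267.6 201.6  49.9  14.1] 0.61 [0.518 0.032 0.04 ]
tube [298.5 266.1  14.8  49.5] 0.73 [ 0.528 -0.405  0.09 ]
vial [253.9 280.7  16.9  30.4] 0.72 [ 0.453 -0.377  0.05 ]
small_beaker [355.7 263.6  42.4  55.2] 0.65 [ 0.626 -0.411  0.09 ]
```

View pics/top0.png

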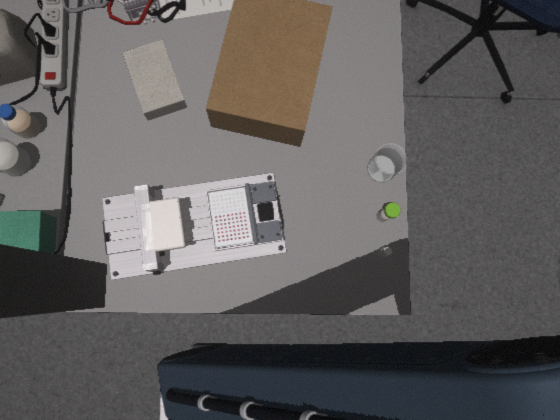

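View pics/side0.png

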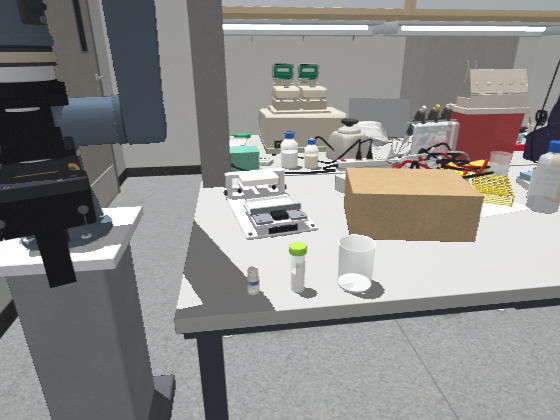

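The top view shows the stage: button near (266,211), wall and plate to its left, bridge near (150,228). The rail runs left (+y) and slightly down (-x). The side view agrees, with the vial, tube and beaker at the front right and clear of the path. Next I'll crop to get the rail angle.

```bash
python3 - <<'E'
from h import *
p=optics.snapshot("top");f=p["frame"]
c=cv2.resize(f[168:284,98:292],None,fx=4,fy=4,interpolation=cv2.INTER_CUBIC);cv2.imwrite("pics/c1.png",c)
g=cv2.cvtColor(f,cv2.COLOR_BGR2GRAY)
# black button blob
m=np.zeros_like(g);m[195:230,252:284]=(g[195:230,252:284]<45)*255
n,l,st,ce=cv2.connectedComponentsWithStats(m)
i=1+np.argmax(st[1:,4]);print(st[i],ce[i],at(p,*ce[i],.048))
E
```

```text
[259 203  14  18 198] [265.54545455 211.18686869] [ 0.53811555 -0.06483504  0.048     ]
```

View pics/c1.png

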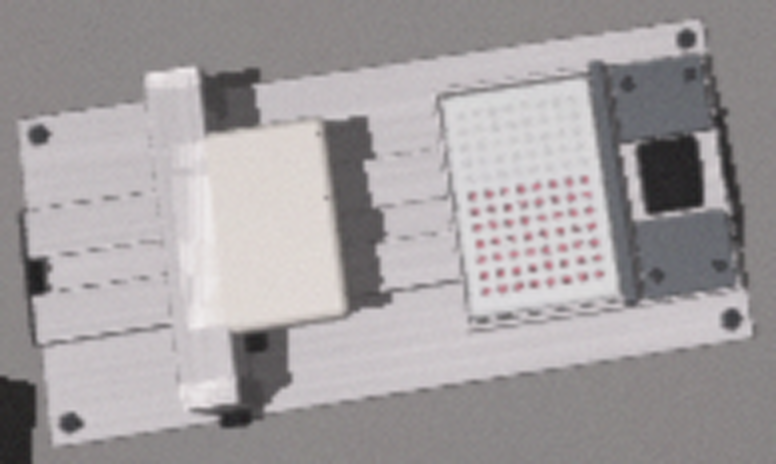

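The crop shows the button at about (671,174), the head box's near edge from (325,125) to (348,310), and the base screws near the corners. Now I'll compute the rail axis and the stop distance.

```bash
python3 - <<'E'
from h import *
from scipy.spatial.transform import Rotation as R
p=optics.snapshot("top")
P=lambda u,v,z:at(p,98+(u+.5)/4-.5,168+(v+.5)/4-.5,z)
a,b,c,d=[P(*q,.012) for q in((686,38),(732,319),(39,134),(70,422))]
for s in(c-a,d-b):print("len",np.linalg.norm(s),np.degrees(np.arctan2(s[1],s[0])))
for s in(a-b,c-d):print("wid",np.linalg.norm(s),np.degrees(np.arctan2(s[1],s[0]))+90)
w=P(634,304,.054)-P(596,64,.054);print("wall",np.linalg.norm(w),np.degrees(np.arctan2(w[1],w[0]))%180+0)
th=np.radians(98.5);r=np.array([np.cos(th),np.sin(th),0]);n=np.array([r[1],-r[0],0])
bt=P(671,174,.048);hb=(P(325,125,.083)+P(348,310,.083))/2
print("btn",bt,"head",hb,"rel",(hb-bt)@r,(hb-bt)@n,"travel",(hb-bt)@r+.055-.125)
print("wall from btn",(P(630,184,.054)-bt)@r)
ps=optics.snapshot("side");rr=models.recognise("button_top",ps)[0]["rect"];print("side btn",rr,"proj of top est",proj(ps,bt))
s=status.read_state();T=R.from_quat(s["eef_rot"]);print(T.as_matrix().round(3),"move in tool",T.inv().apply(bt-s["position"])*1e3)
E
```

```text
len 0.375032649098743 99.63154059126184
len 0.3755008568055885 99.56416961751428
wid 0.16617282745440184 99.7085225455376
wid 0.1657313272629243 99.54695095740317
wall 0.1362484910625067 9.83017276524589
btn [ 0.53824973 -0.06445311  0.048     ] head [0.50655408 0.11466196 0.083     ] rel 0.181832567474931 -0.004872602467077443 travel 0.111832567474931
wall from btn 0.023502907247245308
side btn [280.6, 215.0, 18.4, 11.6] proj of top est [279.26359519 211.76323344]
[[ 0.923  0.385 -0.   ]
 [ 0.385 -0.923  0.   ]
 [ 0.    -0.    -1.   ]] move in tool [ 472.01725538 -358.44992355  174.55551759]
```

Call:
step_arm([
  [[31.5,-24,0],[0,0,0],0],
  [[31.5,-24,0],[0,0,0],0],
  [[31.5,-24,0],[0,0,0],0],
  [[31.5,-24,0],[0,0,0],0],
  [[31.5,-24,0],[0,0,0],0],
])

```text
time: 1.4
position: [0.3402, -0.4043, 0.2227]
eef_rot: [0.981, 0.196, 0.0, 0.0]
wrist_force: [-0.1, 0.3, 0.1]
gripper_width: 0.055
grasp_force: 0.0
```

Call:
step_arm([
  [[31.5,-24,0],[0,0,0],0],
  [[31.5,-24,0],[0,0,0],0],
  [[31.5,-24,0],[0,0,0],0],
  [[31.5,-24,0],[0,0,0],0],
  [[31.5,-24,0],[0,0,0],0],
])

```text
time: 1.9
position: [0.4396, -0.2329, 0.2228]
eef_rot: [0.981, 0.196, 0.0, 0.0]
wrist_force: [0.8, -1.0, 0.6]
gripper_width: 0.0152
grasp_force: 0.0
```

Call:
step_arm([
  [[31.5,-24,0],[0,0,0],0],
  [[31.5,-24,0],[0,0,0],0],
  [[31.5,-24,0],[0,0,0],0],
  [[31.5,-24,0],[0,0,0],0],
  [[31.5,-24,0],[0,0,0],0],
])

```text
time: 2.4
position: [0.5389, -0.0613, 0.2228]
eef_rot: [0.981, 0.196, 0.0, 0.0]
wrist_force: [-0.1, -0.1, -0.1]
gripper_width: 0.0004
grasp_force: 0.0
```

Call:
step_arm([
  [[0,0,0],[0,0,-0.135],0],
  [[0,0,0],[0,0,-0.135],0],
  [[0,0,0],[0,0,-0.135],0],
  [[0,0,0],[0,0,-0.135],0],
  [[0,0,0],[0,0,-0.135],0],
])

```text
time: 2.9
position: [0.5382, -0.0627, 0.2226]
eef_rot: [0.859, 0.512, 0.0, 0.0]
wrist_force: [0.1, -0.3, -0.3]
gripper_width: 0.0004
grasp_force: 0.0
```

Call:
step_arm([
  [[0,0,0],[0,0,-0.135],0],
  [[0,0,0],[0,0,-0.135],0],
  [[0,0,0],[0,0,-0.135],0],
  [[0,0,0],[0,0,-0.135],0],
  [[0,0,0],[0,0,-0.129],0],
])

```text
time: 3.4
position: [0.5382, -0.0629, 0.2227]
eef_rot: [0.643, 0.766, 0.0, 0.0]
wrist_force: [0.6, 0.3, 0.5]
gripper_width: 0.0004
grasp_force: 0.0
```

```bash
cat > m.py <<'E'
from h import *
from scipy.spatial.transform import Rotation as R
import sys
s=status.read_state();T=R.from_quat(s["eef_rot"]);print(s["time"],s["position"],T.as_matrix().round(3).tolist(),s["wrist_force"],s["gripper_width"])
p=optics.snapshot("wrist");cv2.imwrite(f"pics/{sys.argv[1]}.png",p["frame"]);print(np.array(p["pose"]).round(3).tolist())
for r in models.recognise("button_top",p)[:2]:
    b=at(p,*r["rect"][:2],.048);print(r["confidence"],np.round(r["rect"],1),b,"tool mm",T.inv().apply(b-s["position"])*1e3)
print("tcp proj",proj(p,s["position"]),"est",proj(p,[.5382,-.0645,.048]))
E
python3 m.py w1
```

```text
3.4 [ 0.53816051 -0.06285609  0.22267532] [[-0.173, 0.985, 0.0], [0.985, 0.173, -0.0], [-0.0, 0.0, -1.0]] [0.60055836 0.30143698 0.53844517] 0.0004253209806565581
[[0.985, 0.166, 0.046, 0.524], [0.172, -0.948, -0.266, 0.01], [-0.0, 0.27, -0.963, 0.385], [0.0, 0.0, 0.0, 1.0]]
0.79 [281.4 199.4  37.4  33.1] [ 0.53544406 -0.06348644  0.048     ] tool mm [-1.32023609e-01 -2.82317017e+00  1.74674712e+02]
tcp proj [285.33625757 267.25531617] est [283.76212591 200.73909609]
```

View pics/w1.png

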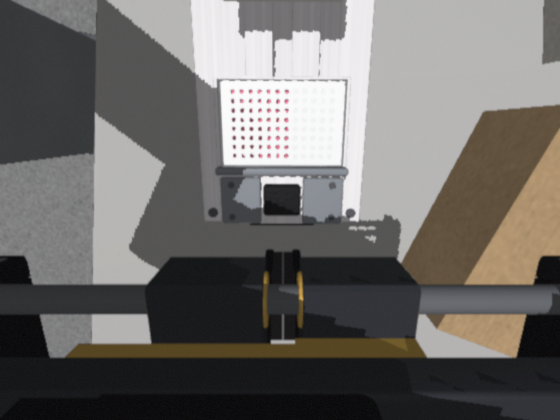

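The wrist view shows the button at (282,200), squarely ahead of the shut fingers, with the rail upright in the image. This agrees with the top estimate to within 2 mm. Descending.

Call:
step_arm([
  [[-1,-1.5,35],[0,0,0.004],0],
  [[0,0,40],[0,0,0],0],
  [[0,0,40],[0,0,0],0],
  [[0,0,30],[0,0,0],0],
  [[0,0,15],[0,0,0],0],
])

```text
time: 4.0
position: [0.5353, -0.0636, 0.0599]
eef_rot: [0.648, 0.762, -0.001, -0.002]
wrist_force: [-0.4, -0.1, -0.1]
gripper_width: 0.0008
grasp_force: 0.0
```

```bash
python3 m.py w2
```

```text
4.0 [ 0.53526517 -0.0636497   0.05989895] [[-0.16, 0.987, -0.004], [0.987, 0.16, 0.001], [0.002, -0.004, -1.0]] [-0.37596641 -0.12938117 -0.11893401] 0.000795265381658644
[[0.987, 0.155, 0.039, 0.523], [0.159, -0.951, -0.265, 0.009], [-0.004, 0.268, -0.963, 0.222], [0.0, 0.0, 0.0, 1.0]]
0.96 [286.9 241.5  68.4  29.6] [ 0.53448159 -0.05290878  0.048     ] tool mm [10.70380526  0.98931061 11.91706316]
tcp proj [285.31468901 267.23913135] est [289.93140678 260.8597754 ]
```

View pics/w2.png

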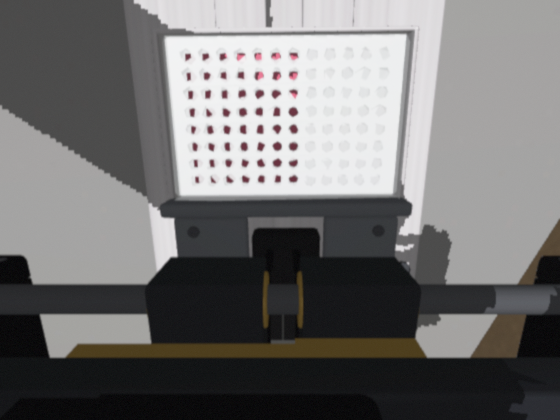

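The button spans columns 252–320 with its front edge at row 228, and the wall is ahead at row 208. The fingertips are over the button's centre, so I'm pressing gently.

Call:
step_arm([
  [[0,0,8],[0,0,0],0],
  [[0,0,3],[0,0,0],0],
  [[0,0,2],[0,0,0],0],
  [[0,0,2],[0,0,0],0],
  [[0,0,0],[0,0,0],0],
])

```text
time: 4.6
position: [0.5373, -0.0642, 0.048]
eef_rot: [0.647, 0.763, 0.0, 0.001]
wrist_force: [-0.2, -0.7, 1.0]
gripper_width: 0.0006
grasp_force: 0.7
```

Call:
step_arm([
  [[0,0,2],[0,0,0],0],
  [[0,0,2],[0,0,0],0],
  [[0,0,1],[0,0,0],0],
  [[0,0,0],[0,0,0],0],
])

```text
time: 5.0
position: [0.5373, -0.0643, 0.0428]
eef_rot: [0.647, 0.763, 0.0, 0.001]
wrist_force: [-0.3, 0.3, 4.6]
gripper_width: 0.0006
grasp_force: 2.4
```

Call:
step_arm([
  [[0,0,1],[0,0,0],0],
  [[0,0,0.5],[0,0,0],0],
  [[0,0,0],[0,0,0],0],
])

```text
time: 5.3
position: [0.5373, -0.0642, 0.0423]
eef_rot: [0.647, 0.763, 0.0, 0.001]
wrist_force: [-0.6, 0.6, 11.2]
gripper_width: 0.0006
grasp_force: 5.8
```

Bottomed out at 11 N. Starting the slide along tool x.

Call:
step_arm([
  [[0,0,0.2],[0,0,0],0],
  [[2,0,0],[0,0,0],0],
  [[3,0,0],[0,0,0],0],
  [[3,0,0],[0,0,0],0],
  [[3,0,0],[0,0,0],0],
])

```text
time: 5.8
position: [0.5356, -0.054, 0.0422]
eef_rot: [0.647, 0.763, -0.0, 0.001]
wrist_force: [-1.9, -2.1, 12.6]
gripper_width: 0.0005
grasp_force: 6.4
```

```bash
python3 m.py w3
```

```text
5.8 [ 0.53561931 -0.05397487  0.04223456] [[-0.164, 0.986, 0.002], [0.986, 0.164, -0.002], [-0.002, 0.001, -1.0]] [-1.86246191 -2.11420373 12.56895672] 0.00046950283576325966
[[0.987, 0.157, 0.045, 0.522], [0.163, -0.949, -0.268, 0.019], [0.001, 0.272, -0.962, 0.204], [0.0, 0.0, 0.0, 1.0]]
0.83 [281.6 243.9  74.1  22.7] [ 0.53103484 -0.03872735  0.048     ] tool mm [15.78212841 -2.01689049 -5.79662974]
tcp proj [285.33740917 267.23049051] est [286.91817369 290.05320552]
```

A drag of about 2 N, and the button stays put under the tip: the carriage is sliding. Continuing.

Call:
step_arm([
  [[4,0,0],[0,0,0],0],
  [[5,0,0],[0,0,0],0],
  [[5,0,0],[0,0,0],0],
  [[5,0,0],[0,0,0],0],
  [[5,0,0],[0,0,0],0],
])

```text
time: 6.4
position: [0.5315, -0.0301, 0.0422]
eef_rot: [0.647, 0.763, -0.0, 0.001]
wrist_force: [-2.6, -1.4, 13.2]
gripper_width: 0.0005
grasp_force: 6.6
```

Call:
step_arm([
  [[5,0,0],[0,0,0],0],
  [[5,0,0],[0,0,0],0],
  [[5,0,0],[0,0,0],0],
  [[5,0,0],[0,0,0],0],
  [[5,0,0],[0,0,0],0],
])

```text
time: 6.9
position: [0.5273, -0.0054, 0.0422]
eef_rot: [0.647, 0.763, -0.0, 0.001]
wrist_force: [-1.9, -1.9, 13.3]
gripper_width: 0.0004
grasp_force: 6.8
```

Call:
step_arm([
  [[5,-0.2,0],[0,0,0],0],
  [[5,-0.1,0],[0,0,0],0],
  [[5,-0.1,0],[0,0,0],0],
  [[5,0,0],[0,0,0],0],
  [[5,0,0],[0,0,0],0],
])

```text
time: 7.4
position: [0.5231, 0.0193, 0.0422]
eef_rot: [0.647, 0.763, 0.0, 0.001]
wrist_force: [-1.4, -2.3, 12.9]
gripper_width: 0.0005
grasp_force: 6.7
```

Call:
step_arm([
  [[4,0,0],[0,0,0],0],
  [[3,0,0],[0,0,0],0],
  [[3,0,0],[0,0,0],0],
  [[3,0,0],[0,0,0],0],
  [[2,0,0],[0,0,0],0],
])

```text
time: 7.9
position: [0.5206, 0.0341, 0.0422]
eef_rot: [0.647, 0.763, 0.0, 0.001]
wrist_force: [-2.7, -2.9, 14.2]
gripper_width: 0.0007
grasp_force: 6.8
```

```bash
python3 m.py w4; python3 -c "
from h import *
for n in ['side']:
    p=optics.snapshot(n);cv2.imwrite('pics/s4.png',cv2.resize(p['frame'][150:250,200:340],None,fx=5,fy=5))"
```

```text
7.9 [0.52059693 0.0341235  0.04221768] [[-0.164, 0.986, 0.002], [0.986, 0.164, -0.001], [-0.001, 0.001, -1.0]] [-2.68726781 -2.859742   14.18863459] 0.0006802503471020114
[[0.987, 0.157, 0.045, 0.507], [0.163, -0.95, -0.268, 0.107], [0.001, 0.271, -0.962, 0.205], [0.0, 0.0, 0.0, 1.0]]
tcp proj [285.33247272 267.2496138 ] est [287.05990208 420.5550271 ]
```

View pics/w4.png

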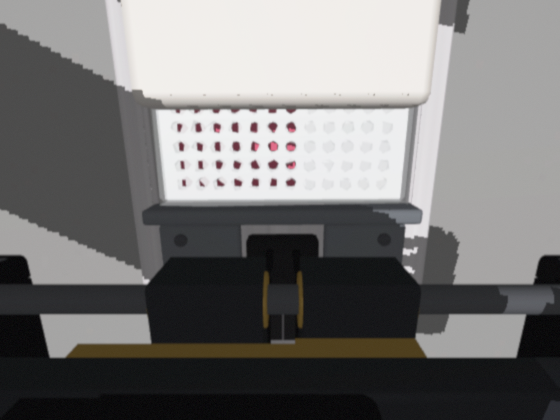

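The carriage is going under the white head box and the button is still under the tip, unslipped. About 12 mm should remain, so I'll approach in small rows and watch the force.

Call:
step_arm([
  [[2,0,0],[0,0,0],0],
  [[2,0,0],[0,0,0],0],
  [[2,0,0],[0,0,0],0],
  [[2,0,0],[0,0,0],0],
  [[0,0,0],[0,0,0],0],
])

```text
time: 8.55
position: [0.5192, 0.0422, 0.0422]
eef_rot: [0.647, 0.763, 0.0, 0.001]
wrist_force: [-1.4, -0.6, 13.4]
gripper_width: 0.0007
grasp_force: 6.9
```

Call:
step_arm([
  [[1,0,0],[0,0,0],0],
  [[1,0,0],[0,0,0],0],
  [[1,0,0],[0,0,0],0],
  [[0,0,0],[0,0,0],0],
])

```text
time: 8.95
position: [0.5187, 0.045, 0.0422]
eef_rot: [0.647, 0.763, 0.0, 0.001]
wrist_force: [-2.0, -1.0, 13.1]
gripper_width: 0.0005
grasp_force: 6.9
```

Call:
step_arm([
  [[1,0,0],[0,0,0],0],
  [[1,0,0],[0,0,0],0],
  [[1,0,0],[0,0,0],0],
  [[0,0,0],[0,0,0],0],
])

```text
time: 9.35
position: [0.5187, 0.0461, 0.0422]
eef_rot: [0.646, 0.763, -0.001, 0.002]
wrist_force: [-1.4, -8.9, 13.5]
gripper_width: 0.0005
grasp_force: 6.5
```

Call:
step_arm([
  [[1,0,0],[0,0,0],0],
  [[1,0,0],[0,0,0],0],
  [[0,0,0],[0,0,0],0],
])

```text
time: 9.65
position: [0.5189, 0.0479, 0.0422]
eef_rot: [0.646, 0.763, -0.0, 0.002]
wrist_force: [-1.4, -9.2, 12.4]
gripper_width: 0.0005
grasp_force: 6.1
```

The push force jumped to 9 N and motion stopped after 111 mm of travel, matching the measured 112 mm. The carriage is on the bumpers. Pausing, then lifting.

Call:
step_arm([
  [[0,0,0],[0,0,0],0],
  [[0,0,0],[0,0,0],0],
  [[0,0,0],[0,0,0],0],
  [[0,0,0],[0,0,0],0],
  [[0,0,0],[0,0,0],0],
])

```text
time: 10.15
position: [0.519, 0.0478, 0.0422]
eef_rot: [0.646, 0.763, -0.0, 0.002]
wrist_force: [-1.2, -8.8, 13.3]
gripper_width: 0.0002
grasp_force: 6.1
```

Call:
step_arm([
  [[0,0,-2],[0,0,0],0],
  [[0,0,-4],[0,0,0],0],
  [[0,0,-6],[0,0,0],0],
  [[0,0,-15],[0,0,0],0],
  [[0,0,-30],[0,0,0],0],
])

```text
time: 10.65
position: [0.5146, 0.0509, 0.0964]
eef_rot: [0.647, 0.763, -0.002, -0.003]
wrist_force: [0.7, -0.4, -0.5]
gripper_width: 0.0003
grasp_force: 0.0
```

Call:
step_arm([
  [[0,0,-40],[0,0,0],0],
  [[0,0,-40],[0,0,0],0],
  [[0,0,-20],[0,0,0],0],
  [[0,0,0],[0,0,0],0],
  [[0,0,0],[0,0,0],0],
])

```text
time: 11.15
position: [0.5164, 0.0507, 0.1973]
eef_rot: [0.647, 0.763, -0.0, -0.001]
wrist_force: [0.2, -0.2, -0.2]
gripper_width: 0.0002
grasp_force: 0.0
```

```bash
python3 m.py w5; python3 - <<'E'
from h import *
p=optics.snapshot("top")
for t in("tube","vial","small_beaker","carriage_front"):print(t,[np.round(r["rect"],1) for r in models.recognise(t,p)[:1]])
E
```

```text
11.15 [0.51641787 0.05073271 0.19732185] [[-0.164, 0.987, -0.002], [0.987, 0.164, 0.0], [0.001, -0.001, -1.0]] [ 0.19359318 -0.23166102 -0.15261033] 0.000244030528027936
[[0.987, 0.158, 0.042, 0.503], [0.163, -0.95, -0.266, 0.123], [-0.002, 0.27, -0.963, 0.36], [0.0, 0.0, 0.0, 1.0]]
0.64 [283.4 210.2  35.3  33.8] [0.51640524 0.04509455 0.048     ] tool mm [ -5.65670519  -0.71099709 149.31945958]
0.35 [283.1 155.6 149.8 158.7] [0.50728216 0.09826976 0.048     ] tool mm [ 48.29459387  -1.01163202 149.35480276]
tcp proj [285.31065652 267.23702578] est [286.62968746 308.87849032]
tube [array([158.9, 211.7,  35.9,  23.7])]
vial [array([386.2, 251.2,  17.3,  12.3])]
small_beaker [array([389.1, 163.7,  40.4,  40.3])]
carriage_front [array([228.4, 223.6,  10.1,  48.5])]
```

View pics/w5.png

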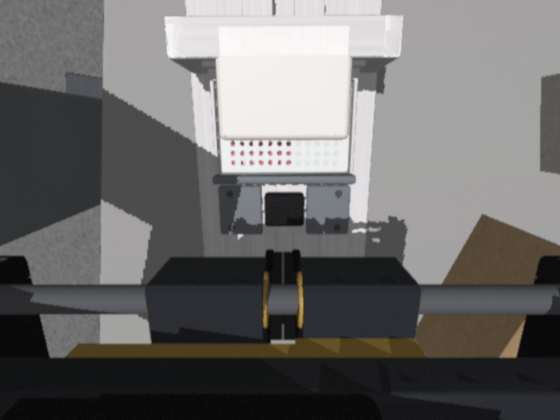

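The button shows at (284,209), up and clear of the fingers. It sits 111 mm along from its start, with the carriage under the head and the plate in its nest.

```bash
python3 -c "
from h import *
print(bot.finish_job())"
```

```text
the job is handed in; nothing more can be done
None
```

The job is handed in: I slid the carriage about 111 mm to the bumpers with the button held down, paused 0.5 s, then lifted straight off. The last picture shows the button clear, and the interface returned no verdict.

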